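# Hold the magnifying glass over the snips' blade tips

## Robot

A 6-joint arm with a two-finger parallel gripper is mounted at the origin on a cart in front of the work surface, level with it; the furniture and walls round the work are solid. World frame = base frame: x ahead of the robot, y to its left, z up, the work surface at z = 0. Lengths are in m, angles in rad, forces in N, time in s.
With the tool pointing down it reaches from about 0.425 to 0.95 m from the base axis. Payload 14.7 kg.
Tool frame: the origin (TCP) lies between the finger pads; the fingertips stand 19 mm ahead of it and the grasp point (between the pads) is the TCP; y points along the fingers, x is the direction in which the jaws open and shut, and the axes are right-handed (so a half turn about y gives the same grasp; the last joint's range is limited). The gripper opens to 85 mm and grips with 20 to 120 N. Pads are 22 mm wide; open, the fingers measure 114 mm over their backs; the gripper's body (76 mm by 85 mm) begins 54 mm behind the grasp point. The pads swing forward as they close: fully open they stand 13 mm farther back than shut.
Start: joints at [1.237, 0.48, 1.596, -0, 1.065, -0.047], TCP at [0.184, 0.623, 0.25] pointing down, gripper open.
Joint ranges: [-2.75, 2.75], [-0.82, 2.05], [0.23, 2.67], [-1.56, 4.7], [0.09, 2.69], [-2.92, 2.92]. Speed limits (rad/s): [1.89, 1.89, 2.39, 3.01, 3.01, 3.01].

## Interface

Orientations are given as a 3x3 rotation matrix whose columns are the frame's x, y, z axes.
In Python, from cell import arm gives the robot as it stands.
- The arm moves only by the tool send_rows, never from a script. Its argument "motion" is a list of rows, each an object with "xyz": the shift along the tool's x, y, z in mm, a list of three; "turn": the turn about the tool's y in degrees; "fingers": the opening, from 0 (shut) to 1 (fully open). In form: [{"xyz": [x, y, z], "turn": turn, "fingers": fingers}, ...]. A call has 1 to 20 rows; each row shifts and turns the commanded pose from where the row before left it, along the tool's axes as they then stand; what a row does not reach is not made up. A row lasts 1/12 s, in which the tool goes at most 41.7 mm and 7.16 degrees, less where a joint would pass 70% of its speed; a pose out of reach is approached as far as the arm can. A call with a gripper value outside its range is refused whole. The fingers move at their own pace and stop on an object; the grip force is fixed at half the most. Time passes only in rows, so rows that do not move let the fingers close. It gives the time, the measured TCP pose, the force and the opening at its end, in the units of the state.
- arm.state(): the state, without advancing time (a new reading comes with each control period).
- arm.get_image(name): name is "scene" or "top" or "wrist"; returns a dict with "image" (420x560x3 uint8, red, green, blue), "depth" (420x560 float32, m along the optical axis (not along the pixel's ray), 0 where there is no reading), "mtx" (3x3 intrinsics, pixels), "position" and "orientation" of the camera in the world; the wrist camera has in their place "mount" (4x4, takes a point from camera to tool coordinates, whose origin is the TCP and whose axes are the tool frame's). Camera axes: x right, y up, looking along -z (the intrinsics and any distortion apply to the point x, -y, -z); pixel columns grow to the right and rows downward; lengths in m; the calibration is good to about 2 mm. A picture is of the moment at which its call begins: read the wrist's pose just before it.
- arm.job_done(): hands the job in, once; it reports no verdict.
The state is a dict: "time": time; "joints": joint angles; "joint_vel": joint speeds; "tau": joint torques, N m; "tool_pos": TCP position; "tool_rot": TCP orientation; "wrist_force": force on the tool from outside, world axes, zero at the start; "wrist_torque": the same for the moment, N m; "gripper_width": finger opening in m.
Only numpy, scipy, OpenCV 4.12 (cv2) and the standard library are available. Lean on these libraries where they do the work, as an engineer would, in place of code of your own. Each camera call takes 0.05 s, during which the arm holds its last target.

## Task

The blade tips of the yellow thread snips are to be inspected for nicks: draw the magnifying glass out of its slanted stand, turn it so that the lens is level, and hold it with the middle of the lens right above the blade tips, about 8 cm above the bench top. Never set the magnifying glass down and do not shift the snips or the other things on the bench. Finish while still holding it there, raised and steady, with nothing but the gripper carrying it.

Things in the scene. Friction and masses are not known exactly. Their poses are not given: they have to be found in the camera images.
- magnifier: Magnifying glass, 90 g: dark wooden bar handle (110 long, 14 wide along y, 16 thick along z), round lens in a steel rim (75 outer diameter, 7 thick). Origin: mid handle, halfway along the 80 that show between socket and rim; grip there across y. x: along the handle to the lens; z: normal of the lens, vertical when level. In the stand x slopes about 45 deg up, origin 103 above the bench.
- lens_center (a point): Centre of the lens, 76 mm along the magnifier's +x from its origin
- handle_end (a point): Butt end of the handle, 78 mm along the magnifier's -x from its origin; at the start it sits at the bottom of the socket
- stand: Stand fixed to the bench: dark steel base 95 x 75, 14 high, with a grey slanted socket, 90 high in all. Origin under the base's centre; +x: the level direction in which the handle leans, away from the robot within 30 deg; z up. Straight socket, sloping up 45 deg towards +x, 38 deep, about 1.5 mm play on each side, closed below, no catch; the handle comes out along the magnifier's +x.
- socket_mouth (a point): Centre of the socket's open upper end, 18 mm along the stand's +x from its origin, 75 mm above the bench
- snips: Thread snips with yellow sides and steel blades lying flat on the bench, loose, 32 x 105 x 8 mm. Origin under the middle; the blade tips point along +y, the closed spring end along -y.
- snips_tips (a point): Blade tips of the snips, 45 mm along the snips' +y from their origin, 4 mm above the bench
- tape_measure: Red round tape measure, loose bystander, 51 x 66 x 19 mm, lying flat; origin under its centre
- beeswax: Yellow-brown puck of beeswax, loose bystander, 38 mm across, 12 mm high; origin under its centre
- mug: Blue patterned mug without handle, loose bystander, 84 mm across, 83 mm high; origin under its centre
- round_tin: Grey round tin, loose bystander, 96 mm across, 26 mm high; origin under its centre
Mind the look-alikes: they are no part of the job. Of the things that look like the snips, the middle-sized one is meant.

How it is judged:
On the way:
1. the magnifying glass is held in the fingers, its handle wholly out of the socket (distance between handle_end and socket_mouth above 0.055 m and contact force between magnifier and the fingers above 0.5 N and contact force between magnifier and stand below 0.2 N and height (world z) of handle_end above 0.03 m), for 0.2 s.
At the end, for the whole second after the job is handed in: The fingers hold the magnifying glass at rest, free of the stand and the snips, its lens level within 12 degrees, the lens centre 50 to 115 mm above the bench and within 25 mm, seen from above, of the snips' blade tips; the snips lie within 20 mm of where they lay (contact force between magnifier and the fingers above 0.5 N and contact force between magnifier and stand below 0.2 N and contact force between magnifier and snips below 0.2 N and (angle between magnifier's own z axis and vertical below 0.21 rad or angle between magnifier's own z axis and vertical above 2.93 rad) and height (world z) of lens_center between 0.05 and 0.115 m and horizontal distance between lens_center and snips_tips below 0.025 m and linear speed of magnifier below 0.02 m/s and distance of snips from where it was at the start of the episode below 0.02 m); the arm keeps its last pose, push and grip.
It fails at once if the magnifying glass is set down or dropped onto the bench (height (world z) of any of lens_center, handle_end below 0.02 m).
It fails at once if the snips are shifted by more than 20 mm (distance of snips from where it was at the start of the episode above 0.02 m).
It fails at once if another thing on the bench is shifted by more than 30 mm (distance of any of tape_measure, beeswax, mug, round_tin from where it was at the start of the episode above 0.03 m).
It also fails if it takes over 40 s, if anything falls off the work surface, if the arm or the gripper's body presses on something with over 40 N, if the wrist force passes 120 N, or if a joint passes its speed limit or range.

## Working session

There is one attempt and no reset: what is moved stays moved. The work goes in short steps, Python scripts to look and compute and a tool call to move; the robot and the scene stay as the last step left them, time stands still between calls to the robot, and variables do not carry over. Pictures are saved under pics/ and viewed, and the job is handed in when it is done.

Besides the shell and the picture viewer there is one more tool, called after ">>>" in YAML: its name, and indented under it one key for each argument. send_rows: Moves the arm, as the interface text tells. Its arguments: {"type":"object","properties":{"motion":{"type":"array","items":{"type":"object","properties":{"xyz":{"type":"array","items":{"type":"number"}},"turn":{"type":"number"},"fingers":{"type":"number"}}}}},"required":["motion"]}

```bash
ls; mkdir -p pics
python3 - <<'E'
from cell import arm
import cv2, numpy as np, pickle
np.set_printoptions(precision=4,suppress=True)
s=arm.state()
for k in s: print(k,np.array(s[k]))
for n in ("scene","top"):
    d=arm.get_image(n); pickle.dump(d,open(n+'0.pkl','wb'))
    cv2.imwrite(f'pics/{n}0.png',cv2.resize(d["image"][:,:,::-1],(784,588)))
    print(n,d["mtx"],d["position"],d["orientation"],d.keys())
E
```

```text
pics
time 0.0
joints [ 1.2374  0.4808  1.5968  0.      1.0651 -0.0466]
joint_vel [-0.0009  0.     -0.0011 -0.0018 -0.0014 -0.0003]
tau [ -0.0012 -95.06   -43.0208  -0.0001   0.0117  -0.0002]
tool_pos [0.1837 0.6231 0.2497]
tool_rot [[ 0.2829 -0.0004 -0.9592]
 [ 0.9592 -0.0011  0.2829]
 [-0.0012 -1.      0.0001]]
wrist_force [0.3726 0.2756 0.4725]
wrist_torque [0.0171 0.0426 0.0342]
gripper_width 0.08554268934346901
scene [[389.1114   0.     282.8602]
 [  0.     389.1114 209.5294]
 [  0.       0.       1.    ]] [0.116  0.5884 0.5881] [[-0.8383  0.2631 -0.4775]
 [-0.5449 -0.4349  0.7169]
 [-0.0191  0.8612  0.508 ]] dict_keys(['image', 'depth', 'mtx', 'position', 'orientation'])
top [[410.1476   0.     279.9479]
 [  0.     410.1476 206.7746]
 [  0.       0.       1.    ]] [ 0.3651 -0.0898  1.1009] [[-0.0096  0.9772 -0.2123]
 [-0.9999 -0.0103 -0.0024]
 [-0.0045  0.2123  0.9772]] dict_keys(['image', 'depth', 'mtx', 'position', 'orientation'])
```

View pics/scene0.png

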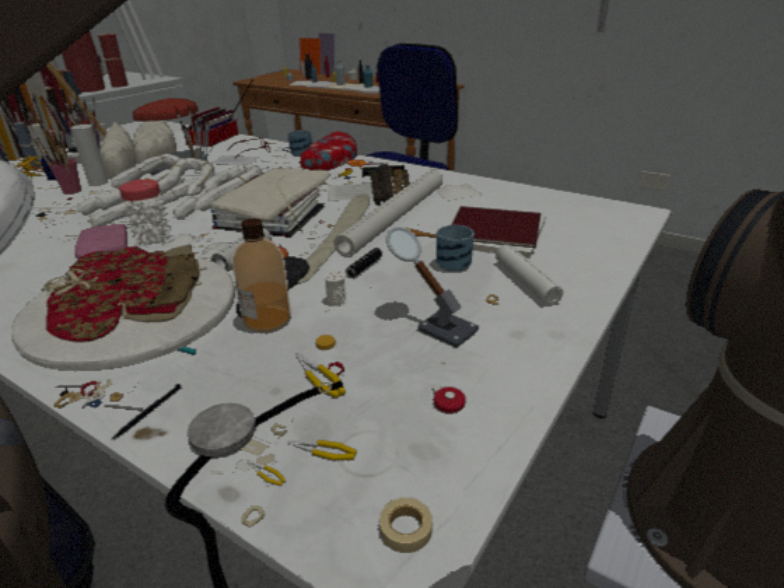

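View pics/top0.png

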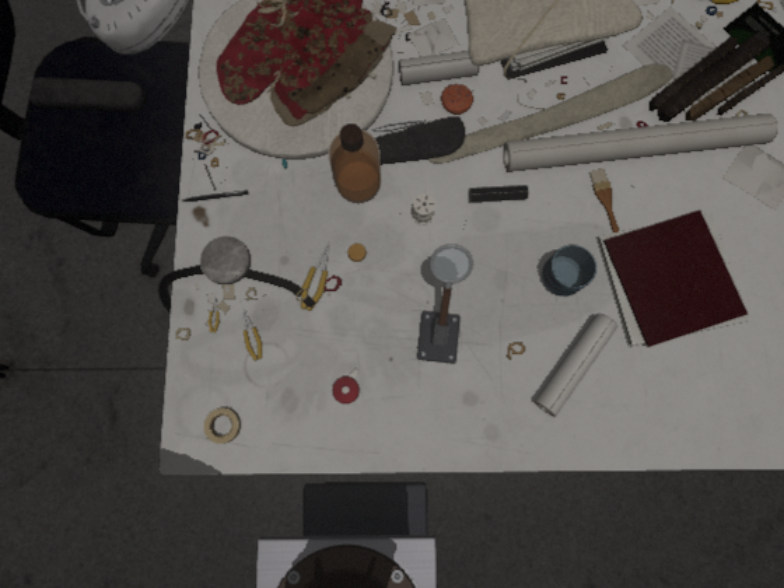

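The top view (784x588) shows three yellow snips: (315,278) large, (253,337) middle, (214,315) small. The magnifier is at (450,265) with its stand at (438,335). The middle-sized snips match the description, so I'll check that choice with measurements and a close crop.

```bash
cat > h.py <<'E'
import numpy as np, cv2, pickle
np.set_printoptions(precision=4,suppress=True)
def ray(d,u,v):
    K=np.array(d["mtx"]);c=np.array([(u-K[0,2])/K[0,0],-(v-K[1,2])/K[1,1],-1.0])
    return np.array(d["position"]),np.array(d["orientation"])@c
def plane(d,u,v,z):
    o,r=ray(d,u,v); return o+r*(z-o[2])/r[2]
def proj(d,p):
    q=np.array(d["orientation"]).T@(np.array(p)-d["position"]);K=d["mtx"]
    return np.array([K[0,2]-K[0,0]*q[0]/q[2],K[1,2]+K[1,1]*q[1]/q[2]])
def pt(d,u,v):
    o,r=ray(d,u,v); return o+r*d["depth"][int(round(v)),int(round(u))]
def cloud(d):
    v,u=np.mgrid[:420,:560];K=d["mtx"];z=d["depth"]
    c=np.stack([(u-K[0,2])/K[0,0]*z,-(v-K[1,2])/K[1,1]*z,-z],-1)
    return c@np.array(d["orientation"]).T+d["position"]
E
python3 - <<'E'
from h import *
T=pickle.load(open('top0.pkl','rb'));S=pickle.load(open('scene0.pkl','rb'))
for n,d in(('top',T),('scene',S)):
    hsv=cv2.cvtColor(d["image"],cv2.COLOR_RGB2HSV); P=cloud(d)
    m=((hsv[...,0]>18)&(hsv[...,0]<32)&(hsv[...,1]>130)&(hsv[...,2]>70)).astype(np.uint8)
    k,l,st,c=cv2.connectedComponentsWithStats(m)
    for i in range(1,k):
        if st[i,4]>15: print(n,c[i],st[i],plane(d,*c[i],0.004)[:2])
t=T["image"][:,:,::-1]; s=S["image"][:,:,::-1]
a=cv2.resize(t[165:275,125:265],None,fx=5,fy=5,interpolation=2)
cv2.imwrite('pics/tc.png',a)
cv2.imwrite('pics/tm.png',cv2.resize(t[160:270,280:420],None,fx=5,fy=5,interpolation=2))
cv2.imwrite('pics/sm.png',cv2.resize(s[150:260,255:395],None,fx=5,fy=5,interpolation=2))
E
```

```text
top [516.5667   0.4333] [509   0  17   2  30] [ 1.2426 -0.8181]
top [220.4082 198.6939] [216 191   9  15  49] [0.6279 0.0765]
top [228.5797 204.9565] [224 194   9  22  69] [0.61   0.0537]
top [152.1176 230.0882] [149 223   7  14  34] [0.5425 0.2596]
top [181.0778 245.8333] [175 234  12  23  90] [0.4989 0.1793]
scene [203.4375  51.    ] [202  48   4   7  16] [ 2.9971 -2.3957]
scene [ 19.3134 115.6866] [ 12 111  16  10  67] [ 2.3697 -0.3318]
scene [247.2 122.9] [243 121   9   5  20] [ 1.2544 -0.8301]
scene [ 20.4375 123.4375] [ 17 122   9   4  16] [ 2.2276 -0.2662]
scene [232.019  243.9238] [226 239  13  10 105] [ 0.6823 -0.0215]
scene [234.359  266.3462] [227 260  16  13  78] [0.619  0.0467]
scene [223.1186 269.9492] [218 265  11  11  59] [0.633  0.0711]
scene [238.     278.9474] [229 274  18  10  76] [0.5831 0.0778]
scene [ 82.7273 283.3182] [ 80 281   7   5  22] [0.8744 0.2757]
scene [238.6492 321.7984] [223 314  32  15 248] [0.5008 0.1784]
scene [193.98 339.87] [184 332  20  15 100] [0.5444 0.259 ]
```

View pics/tc.png

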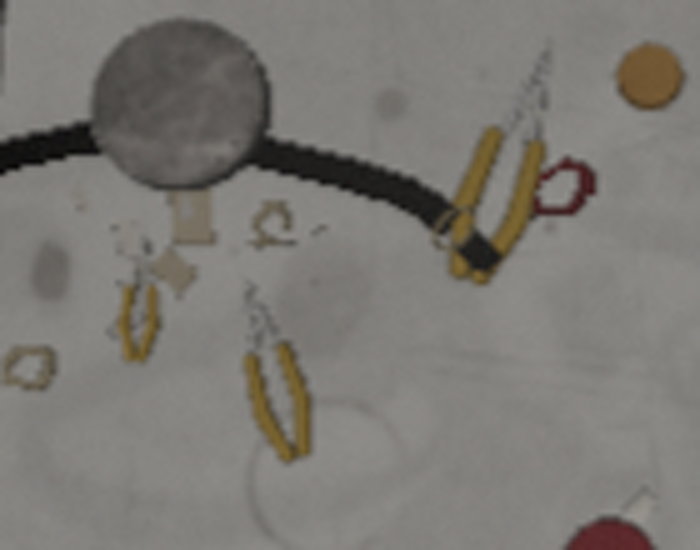

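View pics/tm.png

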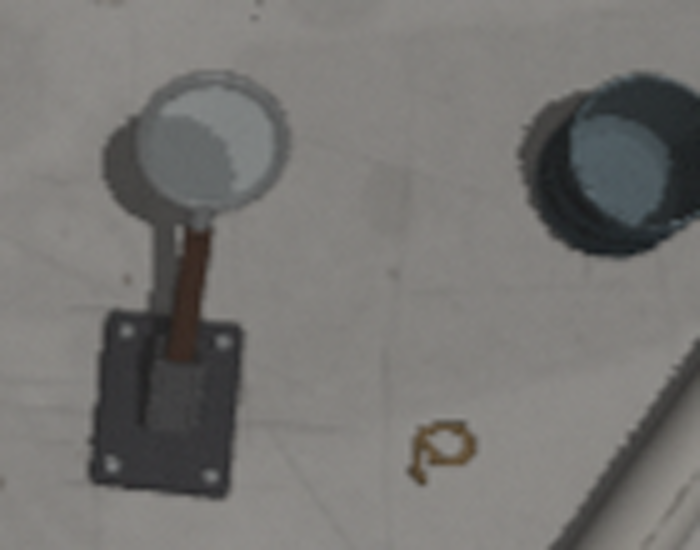

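View pics/sm.png

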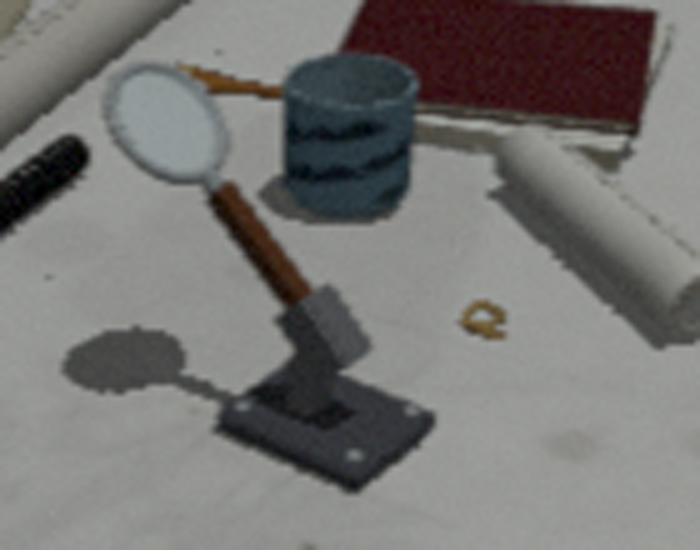

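Crop check: the middle snips are at full-res px (181,246), with the tips near (175,222). They are clearly between the large one (225,200) and the small one (152,230) in size. The magnifier leans away from the robot.

The tool only turns about its vertical axis. To level the lens I'll have to pivot the handle in the grip, by levering it on the fixed stand's top edge. Next I'll measure.

Run:
```python
from h import *
T=pickle.load(open('top0.pkl','rb'));S=pickle.load(open('scene0.pkl','rb'))
c=lambda x,y:(125+(x-2)/5,165+(y-2)/5); m=lambda x,y:(280+(x-2)/5,160+(y-2)/5); s=lambda x,y:(255+(x-2)/5,150+(y-2)/5)
print('tips top',plane(T,*c(248,285),.004),'end',plane(T,*c(293,462),.004))
print('big', plane(T,*c(549,45),.004),plane(T,*c(475,282),.004)); print('small',plane(T,*c(130,225),.004),plane(T,*c(138,360),.004))
print('base corners',[plane(T,*m(*p),.014)[:2] for p in((110,312),(243,325),(226,498),(92,483))])
cl=plane(T,*m(212,141),.157); print('lens',cl)
# triangulate lens
o1,r1=ray(T,*m(212,141));o2,r2=ray(S,*s(167,122))
A=np.c_[r1,-r2];t=np.linalg.lstsq(A,o2-o1,rcond=None)[0];print('tri lens',o1+r1*t[0],o2+r2*t[1])
for z,p in((.0,0),):pass
# handle pixel rod: brown depth points
for n,d in(('top',T),('scene',S)):
    P=cloud(d);hsv=cv2.cvtColor(d["image"],cv2.COLOR_RGB2HSV).astype(int)
    c0=np.array([.62,-.17])
    mk=(hsv[...,1]>70)&((hsv[...,0]<15)|(hsv[...,0]>175))&(P[...,2]>.06)&(P[...,2]<.16)&(np.hypot(P[...,0]-cl[0],P[...,1]-cl[1])<.14)
    Q=P[mk];print(n,len(Q),Q.min(0),Q.max(0),np.median(Q,0))
    u,sv,v=np.linalg.svd(Q-Q.mean(0));print(Q.mean(0),v[0],sv)
```

```text
tips top [0.5652 0.2008 0.004 ] end [0.469  0.1724 0.004 ]
big [0.6994 0.039  0.004 ] [0.5656 0.0773 0.004 ]
small [0.5992 0.267  0.004 ] [0.5247 0.2584 0.004 ]
base corners [array([ 0.5587, -0.1449]), array([ 0.5509, -0.2162]), array([ 0.4585, -0.204 ]), array([ 0.4671, -0.1335])]
lens [ 0.6153 -0.1879  0.157 ]
tri lens [ 0.6169 -0.1885  0.151 ] [ 0.6154 -0.1893  0.1507]
top 115 [ 0.5231 -0.1875  0.0798] [ 0.5784 -0.1715  0.1284] [ 0.5498 -0.1792  0.1043]
[ 0.55   -0.1792  0.1038] [-0.7513  0.0984 -0.6525] [0.2234 0.0346 0.0177]
scene 139 [ 0.5229 -0.1879  0.0763] [ 0.5781 -0.1694  0.1252] [ 0.5516 -0.1765  0.1015]
[ 0.5515 -0.1771  0.1014] [-0.7474  0.1083 -0.6555] [0.2395 0.0502 0.0281]
```

>>> send_rows:
  motion:
    - {"xyz": [0,0,-20],"turn": -4.6,"fingers": 1}
    - {"xyz": [0,0,-30],"turn": -4.6,"fingers": 1}
    - {"xyz": [0,0,-35],"turn": 0,"fingers": 1}
    - {"xyz": [0,0,-35],"turn": 0,"fingers": 1}
    - {"xyz": [0,0,-35],"turn": 0,"fingers": 1}
    - {"xyz": [0,0,-35],"turn": 0,"fingers": 1}
    - {"xyz": [0,0,-35],"turn": 0,"fingers": 1}
    - {"xyz": [0,0,-35],"turn": 0,"fingers": 1}
    - {"xyz": [0,0,-40],"turn": 0,"fingers": 1}
    - {"xyz": [0,0,0],"turn": 0,"fingers": 1}

```text
time: 0.93
tool_pos: [0.4871, 0.5781, 0.2494]
tool_rot: [[0.13, 0.002, -0.992], [0.992, -0.0, 0.13], [-0.0, -1.0, -0.002]]
wrist_force: [-0.5, 0.2, -0.7]
gripper_width: 0.0855
```

>>> send_rows:
  motion:
    - {"xyz": [-35,0,-8],"turn": 0,"fingers": 1}
    - {"xyz": [-35,0,-8],"turn": 0,"fingers": 1}
    - {"xyz": [-35,0,-8],"turn": 0,"fingers": 1}
    - {"xyz": [-35,0,-8],"turn": 0,"fingers": 1}
    - {"xyz": [-35,0,-8],"turn": 0,"fingers": 1}
    - {"xyz": [-35,0,-8],"turn": 0,"fingers": 1}
    - {"xyz": [-35,0,-8],"turn": 0,"fingers": 1}
    - {"xyz": [-35,0,-8],"turn": 0,"fingers": 1}
    - {"xyz": [-35,0,-8],"turn": 0,"fingers": 1}
    - {"xyz": [-35,0,-8],"turn": 0,"fingers": 1}
    - {"xyz": [-35,0,-8],"turn": 0,"fingers": 1}
    - {"xyz": [-35,0,-8],"turn": 0,"fingers": 1}
    - {"xyz": [-35,0,-8],"turn": 0,"fingers": 1}
    - {"xyz": [-35,0,-8],"turn": 0,"fingers": 1}
    - {"xyz": [-35,0,-8],"turn": 0,"fingers": 1}
    - {"xyz": [0,0,0],"turn": 0,"fingers": 1}

```text
time: 2.27
tool_pos: [0.5336, 0.0392, 0.2502]
tool_rot: [[0.129, -0.0, -0.992], [0.992, -0.001, 0.129], [-0.001, -1.0, -0.0]]
wrist_force: [0.6, -0.0, -0.4]
gripper_width: 0.0856
```

Run:
```python
from h import *
from cell import arm
s=arm.state();print(s["time"],s["tool_pos"],s["tool_rot"],s["joints"],s["wrist_force"])
d=arm.get_image("wrist");print(d["mount"],d["mtx"])
M=np.array(s["tool_rot"])@np.array(d["mount"])[:3,:3]
d["orientation"]=M;d["position"]=np.array(s["tool_pos"])+np.array(s["tool_rot"])@np.array(d["mount"])[:3,3]
pickle.dump(d,open('w1.pkl','wb'));cv2.imwrite('pics/w1.png',d["image"][:,:,::-1])
```

```text
2.2667 [0.5336 0.0392 0.2502] [[ 0.1289 -0.0001 -0.9917]
 [ 0.9917 -0.0014  0.1289]
 [-0.0014 -1.     -0.0001]] [ 0.0175  0.3204  1.8596 -0.0017  0.9617 -1.423 ] [ 0.6422 -0.0412 -0.3559]
[[ 1.      0.0013 -0.0015  0.0001]
 [-0.0018  0.296  -0.9552 -0.1231]
 [-0.0008  0.9552  0.296   0.0754]
 [ 0.      0.      0.      1.    ]] [[377.6444   0.     280.0424]
 [  0.     377.6444 207.5149]
 [  0.       0.       1.    ]]
```

View pics/w1.png

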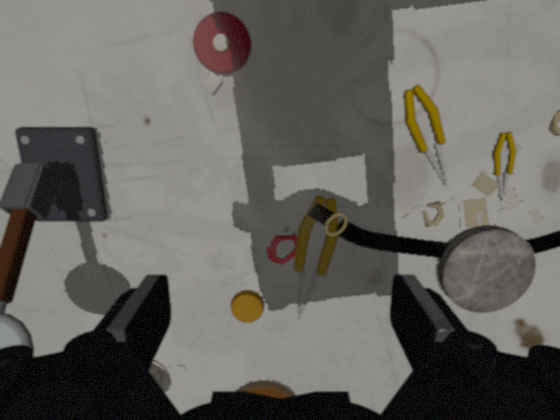

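The wrist view shows the middle snips with the tips at px (445,184) and the closed end near (416,86). The stand is at the left around (60,170).

Run:
```python
from h import *
W=pickle.load(open('w1.pkl','rb'))
print('tip',plane(W,445,184,.004),'end',plane(W,416,86,.004))
b=[plane(W,*p,.014)[:2] for p in((17,128),(96,127),(105,220))]
print('base',b,(b[0]+b[2])/2)
cv2.imwrite('pics/w1c.png',cv2.resize(W["image"][60:210,380:530,::-1],None,fx=4,fy=4,interpolation=2))
```

```text
tip [0.5694 0.202  0.004 ] end [0.4714 0.1753 0.004 ]
base [array([ 0.4602, -0.1989]), array([ 0.4689, -0.1254]), array([ 0.5595, -0.1415])] [ 0.5099 -0.1702]
```

View pics/w1c.png

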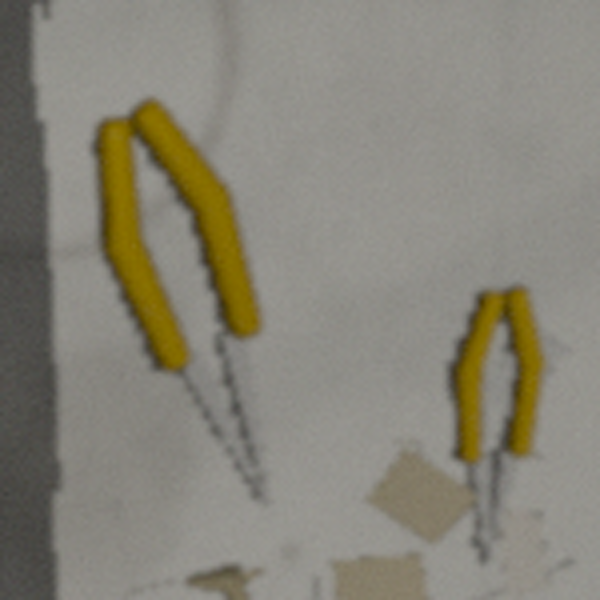

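>>> send_rows:
  motion:
    - {"xyz": [-30,0,-7],"turn": 0,"fingers": 1}
    - {"xyz": [-35,0,-8],"turn": 0,"fingers": 1}
    - {"xyz": [-35,0,-8],"turn": 0,"fingers": 1}
    - {"xyz": [-35,0,-8],"turn": 0,"fingers": 1}
    - {"xyz": [-35,0,-8],"turn": 0,"fingers": 1}
    - {"xyz": [-30,0,-7],"turn": 0,"fingers": 1}
    - {"xyz": [-14.6,0,-3.5],"turn": 0,"fingers": 1}
    - {"xyz": [0,0,0],"turn": 0,"fingers": 1}
    - {"xyz": [0,0,0],"turn": 0,"fingers": 1}

```text
time: 3.07
tool_pos: [0.5554, -0.1746, 0.2499]
tool_rot: [[0.127, -0.001, -0.992], [0.992, 0.001, 0.127], [0.0, -1.0, 0.001]]
wrist_force: [-0.4, 0.8, -0.8]
gripper_width: 0.0853
```

```bash
cat >> h.py <<'E'
def wrist(name):
    from cell import arm
    s=arm.state();d=arm.get_image("wrist");R=np.array(s["tool_rot"]);M=np.array(d["mount"])
    d["orientation"]=R@M[:3,:3];d["position"]=np.array(s["tool_pos"])+R@M[:3,3]
    pickle.dump(d,open(name+'.pkl','wb'));cv2.imwrite(f'pics/{name}.png',d["image"][:,:,::-1])
    print(s["time"],s["tool_pos"],s["tool_rot"][:,0],s["wrist_force"],s["wrist_torque"],s["gripper_width"]);return d,s
def cam(n,name,box=None,f=1):
    from cell import arm
    d=arm.get_image(n);pickle.dump(d,open(name+'.pkl','wb'));im=d["image"][:,:,::-1]
    if box: im=im[box[0]:box[1],box[2]:box[3]]
    cv2.imwrite(f'pics/{name}.png',cv2.resize(im,None,fx=f,fy=f,interpolation=2));return d
E
python3 - <<'E'
from h import *
d,s=wrist('w2')
E
```

```text
3.0667 [ 0.5554 -0.1746  0.2499] [0.1269 0.9919 0.0005] [-0.3571  0.7681 -0.7504] [-0.0547  0.0048  0.0457] 0.08530884043694163
```

View pics/w2.png

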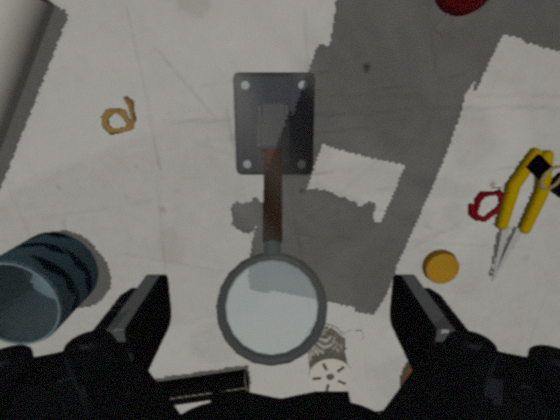

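The wrist view shows the handle running from (272,150) to (273,245), lens centre at (272,307), and the stand base centred on (274,123). The handle lines up with the tool, offset only slightly sideways.

Run:
```python
from h import *
from cell import arm
s=arm.state();R=np.array(s["tool_rot"]);t=np.array(s["tool_pos"])
W=pickle.load(open('w2.pkl','rb'))
P=cloud(W);hsv=cv2.cvtColor(W["image"],cv2.COLOR_RGB2HSV).astype(int)
mk=(hsv[...,1]>60)&((hsv[...,0]<15)|(hsv[...,0]>170))&(P[...,2]>.06)&(P[...,2]<.17)
mk[:, :250]=0;mk[:,300:]=0;mk[260:]=0
Q=P[mk];u,sv,v=np.linalg.svd(Q-Q.mean(0));print(len(Q),Q.mean(0),v[0])
print('in tool',(Q.mean(0)-t)@R, v[0]@R)
for p,z in(((272,307),.157),((274,123),.014)):
    q=plane(W,*p,z);print(q,(q-t)@R)
Lm=(P[...,2]>.10)&(P[...,2]<.2); Lm[:250]=0;Lm[365:]=0;Lm[:,:210]=0;Lm[:,335:]=0
Q=P[Lm];u,sv,v=np.linalg.svd(Q-Q.mean(0),full_matrices=False);print('lens plane',Q.mean(0),v[2],sv,((Q.max(0)+Q.min(0))/2))
```

```text
863 [ 0.553  -0.1796  0.1045] [ 0.7526 -0.054   0.6562]
in tool [-0.0061  0.1455  0.0014] [ 0.0416 -0.6568 -0.7529]
[ 0.6137 -0.1869  0.157 ] [-0.0057  0.093  -0.0596]
[ 0.5085 -0.1734  0.014 ] [-0.0056  0.236   0.0463]
lens plane [ 0.6165 -0.1875  0.1528] [ 0.6484 -0.0817 -0.7569] [1.8449 1.8305 0.0897] [ 0.6146 -0.1873  0.1505]
```

>>> send_rows:
  motion:
    - {"xyz": [-5.8,20,0],"turn": 0,"fingers": 1}
    - {"xyz": [0,25,0],"turn": 0,"fingers": 1}
    - {"xyz": [0,25,0],"turn": 0,"fingers": 1}
    - {"xyz": [0,25,0],"turn": 0,"fingers": 1}
    - {"xyz": [0,20,0],"turn": 0,"fingers": 1}
    - {"xyz": [0,15,0],"turn": 0,"fingers": 1}
    - {"xyz": [0,10,0],"turn": 0,"fingers": 1}
    - {"xyz": [0,5,0],"turn": 0,"fingers": 1}
    - {"xyz": [0,0,0],"turn": 0,"fingers": 1}
    - {"xyz": [0,0,0],"turn": 0,"fingers": 1}

```text
time: 3.95
tool_pos: [0.5551, -0.1802, 0.1058]
tool_rot: [[0.125, 0.0, -0.992], [0.992, -0.0, 0.125], [-0.0, -1.0, -0.0]]
wrist_force: [-0.6, -0.1, -0.1]
gripper_width: 0.0854
```

Run:
```python
from h import *
d,s=wrist('w3'); cam("scene","s3",(130,270,240,420),4)
```

```text
3.95 [ 0.5551 -0.1802  0.1058] [ 0.1253  0.9921 -0.0001] [-0.5535 -0.0764 -0.0676] [-0.001  -0.0182  0.0423] 0.08539063584921662
```

View pics/w3.png

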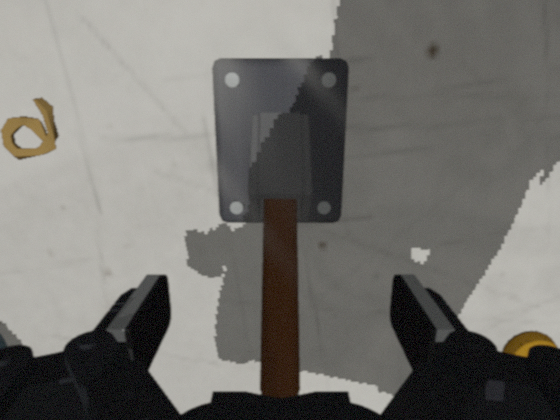

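View pics/s3.png

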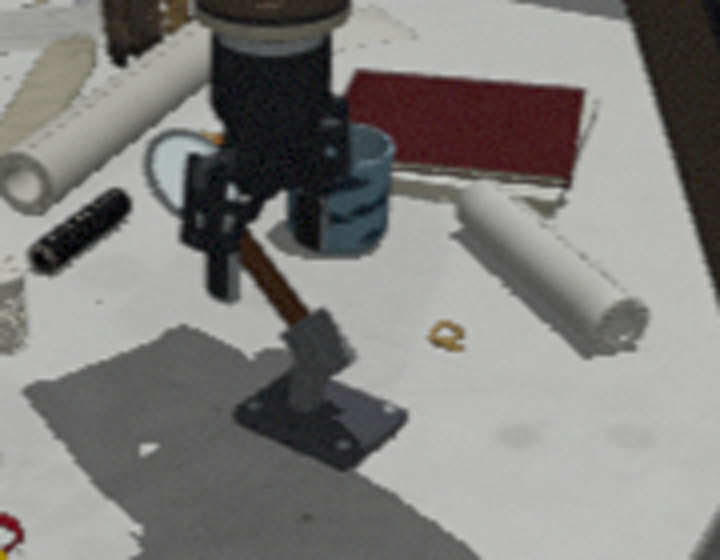

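The handle is centred between the pads (column 280). Closing the fingers.

>>> send_rows:
  motion:
    - {"xyz": [0,0,0],"turn": 0,"fingers": 0}
    - {"xyz": [0,0,0],"turn": 0,"fingers": 0}
    - {"xyz": [0,0,0],"turn": 0,"fingers": 0}
    - {"xyz": [0,0,0],"turn": 0,"fingers": 0}
    - {"xyz": [0,0,0],"turn": 0,"fingers": 0}
    - {"xyz": [0,0,0],"turn": 0,"fingers": 0}
    - {"xyz": [0,0,0],"turn": 0,"fingers": 0}
    - {"xyz": [0,0,0],"turn": 0,"fingers": 0}
    - {"xyz": [0,0,0],"turn": 0,"fingers": 0}
    - {"xyz": [0,0,0],"turn": 0,"fingers": 0}

```text
time: 4.88
tool_pos: [0.5547, -0.1806, 0.1054]
tool_rot: [[0.126, 0.0, -0.992], [0.992, -0.0, 0.126], [-0.0, -1.0, -0.0]]
wrist_force: [-0.9, -0.7, 5.3]
gripper_width: 0.0126
```

Run:
```python
from h import *
d,s=wrist('w4'); cam("scene","s4",(130,270,240,420),4)
```

```text
4.8833 [ 0.5547 -0.1806  0.1054] [ 0.1259  0.992  -0.    ] [-0.927  -0.6841  5.3194] [ 0.1325  0.1667 -0.0737] 0.012607915270153173
```

View pics/s4.png

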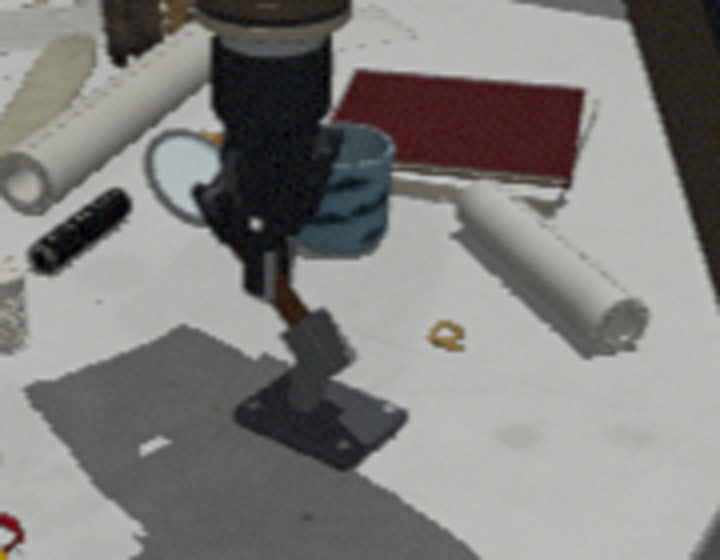

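>>> send_rows:
  motion:
    - {"xyz": [0,-3,-3],"turn": 0,"fingers": 0}
    - {"xyz": [0,-3,-3],"turn": 0,"fingers": 0}
    - {"xyz": [0,-4,-4],"turn": 0,"fingers": 0}
    - {"xyz": [0,-4,-4],"turn": 0,"fingers": 0}

```text
time: 5.32
tool_pos: [0.5691, -0.1825, 0.1197]
tool_rot: [[0.126, 0.0, -0.992], [0.992, -0.0, 0.126], [-0.0, -1.0, -0.0]]
wrist_force: [-0.5, 0.9, -0.1]
gripper_width: 0.0131
```

>>> send_rows:
  motion:
    - {"xyz": [0,-5,-5],"turn": 0,"fingers": 0}
    - {"xyz": [0,-7,-7],"turn": 0,"fingers": 0}
    - {"xyz": [0,-8,-8],"turn": 0,"fingers": 0}
    - {"xyz": [0,-10,-10],"turn": 0,"fingers": 0}
    - {"xyz": [0,-12,-12],"turn": 0,"fingers": 0}
    - {"xyz": [0,-12,-12],"turn": 0,"fingers": 0}
    - {"xyz": [0,-12,-8],"turn": 0,"fingers": 0}
    - {"xyz": [0,-10,0],"turn": 0,"fingers": 0}
    - {"xyz": [0,0,0],"turn": 0,"fingers": 0}
    - {"xyz": [0,0,0],"turn": 0,"fingers": 0}
    - {"xyz": [0,0,0],"turn": 0,"fingers": 0}

```text
time: 6.23
tool_pos: [0.6293, -0.19, 0.1948]
tool_rot: [[0.126, -0.001, -0.992], [0.992, 0.0, 0.126], [0.0, -1.0, 0.001]]
wrist_force: [-0.9, 0.3, -1.7]
gripper_width: 0.0128
```

Run:
```python
from h import *
d,s=wrist('w5'); cam("scene","s5",(90,270,200,420),3); cam("top","t5",(130,270,240,420),4)
```

```text
6.2333 [ 0.6293 -0.19    0.1948] [0.1259 0.992  0.0002] [-0.8871  0.3389 -1.7204] [0.0623 0.0133 0.0025] 0.012806376057751444
```

View pics/s5.png

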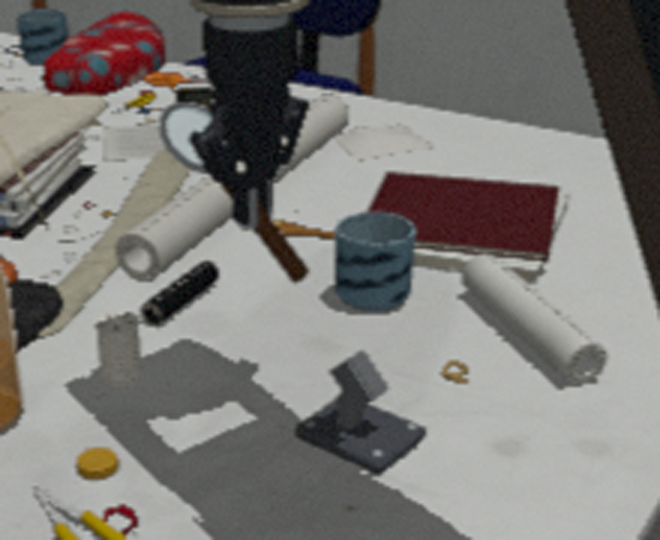

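View pics/w5.png

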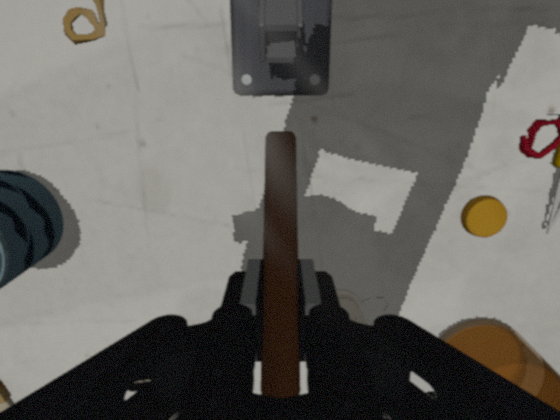

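The handle is fully out and held firmly; its butt is at wrist px (281,135). Next I'll measure the socket's top edge and the handle slope from depth.

```bash
cat >> h.py <<'E'
def slope(d,s):
    P=cloud(d);R=np.array(s["tool_rot"]);t=np.array(s["tool_pos"]);Q=(P-t)@R
    hsv=cv2.cvtColor(d["image"],cv2.COLOR_RGB2HSV).astype(int)
    mk=(abs(Q[...,0])<.005)&(Q[...,2]>.012)&(Q[...,2]<.085)&(Q[...,1]<.09)&(Q[...,1]>-.03)&(hsv[...,1]>60)
    q=Q[mk];a=np.polyfit(q[:,2],q[:,1],1)
    print('n',mk.sum(),'slope deg',np.degrees(np.arctan(a[0])),'top surf y at tool z0',a[1],'butt z',np.percentile(q[:,2],99.5),'ymean',q[:,1].mean())
E
python3 - <<'E'
from h import *
from cell import arm
s=arm.state();d=pickle.load(open('w5.pkl','rb'));slope(d,s)
R=np.array(s["tool_rot"]);t=np.array(s["tool_pos"])
for n in('w5','w3','w2'):
    d=pickle.load(open(n+'.pkl','rb'));P=cloud(d)
    # stand frame
    e=np.array([.992,-.126]);f=np.array([.126,.992]);o=np.array([.509,-.174])
    X=(P[...,:2]-o)@e;Y=(P[...,:2]-o)@f;Z=P[...,2]
    for lo in range(-40,36,5):
        m=(X>lo/1e3)&(X<(lo+5)/1e3)&(abs(Y)<.03)&(Z>.02)&(Z<.1)
        if m.sum()>5: print(n,lo,m.sum(),'z',np.percentile(Z[m],[5,50,98]),'Y',Y[m].min(),Y[m].max())
E
```

```text
n 2141 slope deg 40.855905024730745 top surf y at tool z0 -0.0010863357980532217 butt z 0.05735008457139335 ymean 0.02271798703101016
w5 -10 44 z [0.0671 0.0684 0.0697] Y -0.011922063791333775 0.012858743135066485
w5 -5 336 z [0.0685 0.0712 0.0741] Y -0.01262439691742418 0.013270329328715321
w5 0 341 z [0.0737 0.0761 0.0787] Y -0.012438275726304937 0.013292908881631847
w5 5 424 z [0.0513 0.0806 0.0836] Y -0.012253627773330082 0.01307531876364217
w5 10 570 z [0.0525 0.0806 0.0843] Y -0.01244957930176648 0.013286977815394386
w5 15 377 z [0.0569 0.061  0.0786] Y -0.012620396833939417 0.013407420616442138
w5 20 357 z [0.0623 0.0656 0.0737] Y -0.012494871393058663 0.013352230031733216
w5 25 280 z [0.065  0.0667 0.0696] Y -0.012631815572405116 0.012938444030034583
w3 -20 605 z [0.0543 0.0565 0.0593] Y -0.012711506078540005 0.013116128093451217
w3 -15 751 z [0.0586 0.0612 0.0644] Y -0.012871129265112753 0.01308289183641951
w3 -10 786 z [0.0634 0.0662 0.069 ] Y -0.012721561307982179 0.013074968756425703
w3 -5 851 z [0.0686 0.0712 0.0741] Y -0.012893629926431003 0.013086097504789694
w3 0 895 
[... 883 characters left out ...]
681 0.0711 0.0744] Y -0.012196627659891103 0.013123300719756412
w2 0 252 z [0.0732 0.0761 0.0792] Y -0.012014624151114997 0.01302419179812004
w2 5 234 z [0.0789 0.0812 0.0838] Y -0.01252843630799051 0.012930191965078717
w2 10 186 z [0.0783 0.0817 0.0844] Y -0.012463221001201138 0.012962127324820218
w2 15 200 z [0.0605 0.0793 0.084 ] Y -0.012467873373331334 0.013074548799390113
w2 20 219 z [0.0637 0.084  0.0883] Y -0.012541495814028383 0.013260708209741677
w2 25 179 z [0.0664 0.0891 0.0927] Y -0.012066098146045846 0.013313736123229912
w2 30 141 z [0.0915 0.0941 0.0968] Y -0.006397091835490465 0.007409433156937449
w2 35 116 z [0.0946 0.0979 0.0999] Y -0.006230584255390576 0.0073815176303907125
```

Socket top edge: stand x about 9 mm, z about 0.085–0.09. The handle slope is about 41°. I'll move over that edge so the handle's underside sits just above it.

>>> send_rows:
  motion:
    - {"xyz": [0,0,15],"turn": 0,"fingers": 0}
    - {"xyz": [0,5,20],"turn": 0,"fingers": 0}
    - {"xyz": [0,10,20],"turn": 0,"fingers": 0}
    - {"xyz": [0,10,14],"turn": 0,"fingers": 0}
    - {"xyz": [0,10,5],"turn": 0,"fingers": 0}
    - {"xyz": [0,8,0],"turn": 0,"fingers": 0}
    - {"xyz": [0,4,0],"turn": 0,"fingers": 0}
    - {"xyz": [0,0,0],"turn": 0,"fingers": 0}
    - {"xyz": [0,0,0],"turn": 0,"fingers": 0}

```text
time: 7.13
tool_pos: [0.5573, -0.181, 0.1482]
tool_rot: [[0.126, 0.0, -0.992], [0.992, -0.0, 0.126], [-0.0, -1.0, -0.0]]
wrist_force: [-0.2, -0.9, -1.0]
gripper_width: 0.0126
```

Run:
```python
from h import *
d,s=wrist('w6'); slope(d,s); cam("scene","s6",(130,270,240,420),4)
```

```text
7.1333 [ 0.5573 -0.181   0.1482] [ 0.1258  0.9921 -0.    ] [-0.1703 -0.8889 -1.0449] [-0.0272  0.046  -0.0321] 0.012602137144625467
n 3093 slope deg 40.84692031386796 top surf y at tool z0 -0.0008118162729504127 butt z 0.057567348875162475 ymean 0.027572643675559488
```

View pics/s6.png

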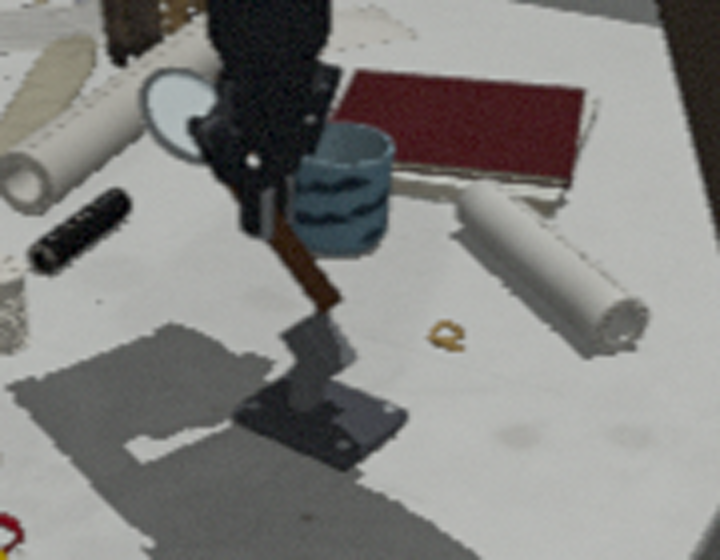

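View pics/w6.png

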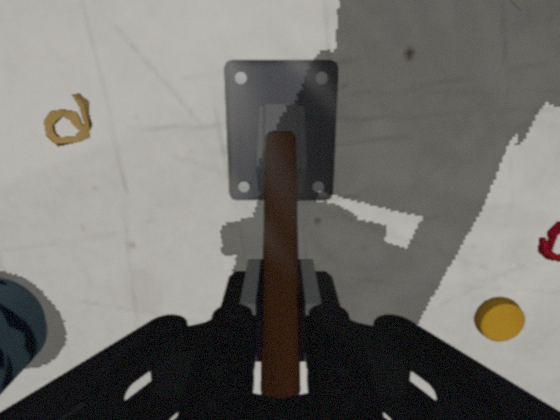

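The butt is right above the socket's top edge and laterally aligned. Now I'll press down slowly and watch the force.

>>> send_rows:
  motion:
    - {"xyz": [0,3,0],"turn": 0,"fingers": 0}
    - {"xyz": [0,3,0],"turn": 0,"fingers": 0}
    - {"xyz": [0,3,0],"turn": 0,"fingers": 0}
    - {"xyz": [0,2,0],"turn": 0,"fingers": 0}
    - {"xyz": [0,2,0],"turn": 0,"fingers": 0}
    - {"xyz": [0,0,0],"turn": 0,"fingers": 0}
    - {"xyz": [0,0,0],"turn": 0,"fingers": 0}

```text
time: 7.82
tool_pos: [0.5565, -0.1808, 0.1353]
tool_rot: [[0.126, -0.0, -0.992], [0.992, 0.0, 0.126], [0.0, -1.0, 0.0]]
wrist_force: [-1.8, 0.2, 4.3]
gripper_width: 0.0126
```

Run:
```python
from h import *
d,s=wrist('w7'); slope(d,s)
```

```text
7.8167 [ 0.5565 -0.1808  0.1353] [0.1259 0.992  0.    ] [-1.7764  0.1849  4.3016] [ 0.0239  0.629  -0.0055] 0.012614154330032823
n 3178 slope deg 40.018900320933504 top surf y at tool z0 -0.0008807279252265827 butt z 0.05833389372957739 ymean 0.027145380852367212
```

>>> send_rows:
  motion:
    - {"xyz": [0,2,0],"turn": 0,"fingers": 0}
    - {"xyz": [0,2,-1],"turn": 0,"fingers": 0}
    - {"xyz": [0,2,-1],"turn": 0,"fingers": 0}
    - {"xyz": [0,2,-1],"turn": 0,"fingers": 0}
    - {"xyz": [0,0,0],"turn": 0,"fingers": 0}
    - {"xyz": [0,0,0],"turn": 0,"fingers": 0}

```text
time: 8.37
tool_pos: [0.5597, -0.1813, 0.1275]
tool_rot: [[0.126, 0.0, -0.992], [0.992, -0.0, 0.126], [-0.0, -1.0, -0.0]]
wrist_force: [-1.3, 1.5, 8.0]
gripper_width: 0.0124
```

Run:
```python
from h import *
d,s=wrist('w8'); slope(d,s)
```

```text
8.3667 [ 0.5597 -0.1813  0.1275] [ 0.1259  0.992  -0.    ] [-1.3147  1.4842  7.9852] [ 0.2189  0.6508 -0.0797] 0.012437569741491726
n 3733 slope deg 32.97403117848584 top surf y at tool z0 -0.0016255068269960446 butt z 0.06425947771330046 ymean 0.022197285435886
```

It works: the handle pivots in the grip at about 8 N (41° → 33°). Continuing.

>>> send_rows:
  motion:
    - {"xyz": [0,2.5,-1],"turn": 0,"fingers": 0}
    - {"xyz": [0,2.5,-1],"turn": 0,"fingers": 0}
    - {"xyz": [0,2.5,-1],"turn": 0,"fingers": 0}
    - {"xyz": [0,2.5,-1],"turn": 0,"fingers": 0}
    - {"xyz": [0,2.5,-1],"turn": 0,"fingers": 0}
    - {"xyz": [0,2.5,-1],"turn": 0,"fingers": 0}
    - {"xyz": [0,2.5,-1],"turn": 0,"fingers": 0}
    - {"xyz": [0,2.5,-1],"turn": 0,"fingers": 0}
    - {"xyz": [0,0,0],"turn": 0,"fingers": 0}
    - {"xyz": [0,0,0],"turn": 0,"fingers": 0}

```text
time: 9.25
tool_pos: [0.5693, -0.1829, 0.1081]
tool_rot: [[0.126, 0.003, -0.992], [0.992, -0.001, 0.126], [-0.001, -1.0, -0.003]]
wrist_force: [4.5, -0.9, 9.9]
gripper_width: 0.0132
```

Run:
```python
from h import *
d,s=wrist('w9'); slope(d,s);cam("scene","s9",(130,270,240,420),4)
```

```text
9.25 [ 0.5693 -0.1829  0.1081] [ 0.1259  0.992  -0.0008] [ 4.4627 -0.9481  9.8939] [-0.1288 -0.1904  0.0092] 0.013178390713067568
n 5236 slope deg 13.035399542903592 top surf y at tool z0 -0.0033942451290190937 butt z 0.07554994745111841 ymean 0.006929060082091355
```

View pics/s9.png

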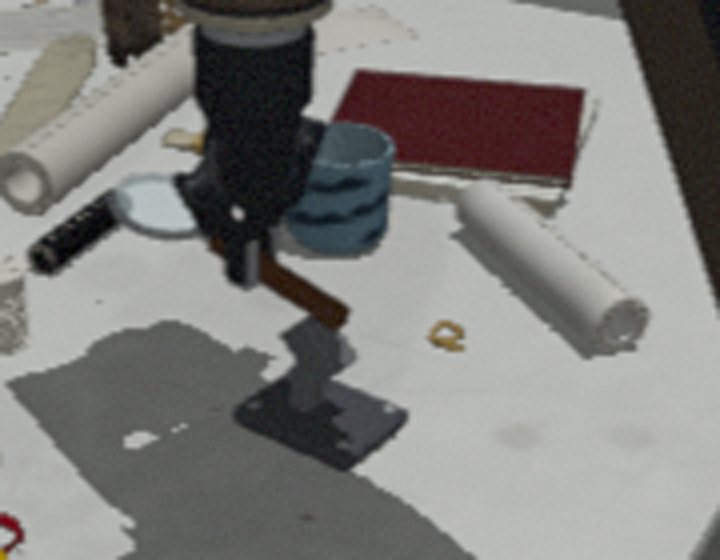

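>>> send_rows:
  motion:
    - {"xyz": [0,2.5,-0.5],"turn": 0,"fingers": 0}
    - {"xyz": [0,2.5,-0.5],"turn": 0,"fingers": 0}
    - {"xyz": [0,2.5,-0.5],"turn": 0,"fingers": 0}
    - {"xyz": [0,2.5,-0.5],"turn": 0,"fingers": 0}
    - {"xyz": [0,2.5,-0.5],"turn": 0,"fingers": 0}
    - {"xyz": [0,0,0],"turn": 0,"fingers": 0}
    - {"xyz": [0,0,0],"turn": 0,"fingers": 0}

```text
time: 9.93
tool_pos: [0.5724, -0.1833, 0.0958]
tool_rot: [[0.126, 0.004, -0.992], [0.992, -0.002, 0.126], [-0.001, -1.0, -0.005]]
wrist_force: [6.6, -1.5, 10.4]
gripper_width: 0.0131
```

Run:
```python
from h import *
d,s=wrist('w10'); slope(d,s)
```

```text
9.9333 [ 0.5724 -0.1833  0.0958] [ 0.1259  0.992  -0.001 ] [ 6.5967 -1.4684 10.4312] [-0.1523 -0.5775 -0.0587] 0.01309583478662275
n 6002 slope deg 1.0015841099513025 top surf y at tool z0 -0.00441937129684018 butt z 0.07699872540531252 ymean -0.003594938451822088
```

Level to about 1°. Lifting clear and rechecking the lens.

>>> send_rows:
  motion:
    - {"xyz": [0,-3,0],"turn": 0,"fingers": 0}
    - {"xyz": [0,-6,0],"turn": 0,"fingers": 0}
    - {"xyz": [0,-10,0],"turn": 0,"fingers": 0}
    - {"xyz": [0,-12,0],"turn": 0,"fingers": 0}
    - {"xyz": [0,-10,0],"turn": 0,"fingers": 0}
    - {"xyz": [0,-4,0],"turn": 0,"fingers": 0}
    - {"xyz": [0,0,0],"turn": 0,"fingers": 0}
    - {"xyz": [0,0,0],"turn": 0,"fingers": 0}

```text
time: 10.65
tool_pos: [0.5702, -0.1826, 0.1402]
tool_rot: [[0.126, 0.001, -0.992], [0.992, -0.0, 0.126], [-0.0, -1.0, -0.001]]
wrist_force: [-0.0, 0.8, -1.0]
gripper_width: 0.0129
```

Run:
```python
from h import *
d,s=wrist('w11'); slope(d,s);d=cam("scene","s11",(90,260,220,420),4);cam("top","t11",(100,250,240,430),4)
```

```text
10.65 [ 0.5702 -0.1826  0.1402] [ 0.1259  0.992  -0.0001] [-0.0162  0.7796 -0.9651] [0.0694 0.0811 0.0053] 0.012942705150094939
n 5882 slope deg 1.7681429906136517 top surf y at tool z0 -0.004326716927399925 butt z 0.07701103911978703 ymean -0.0028797546236472966
```

View pics/s11.png

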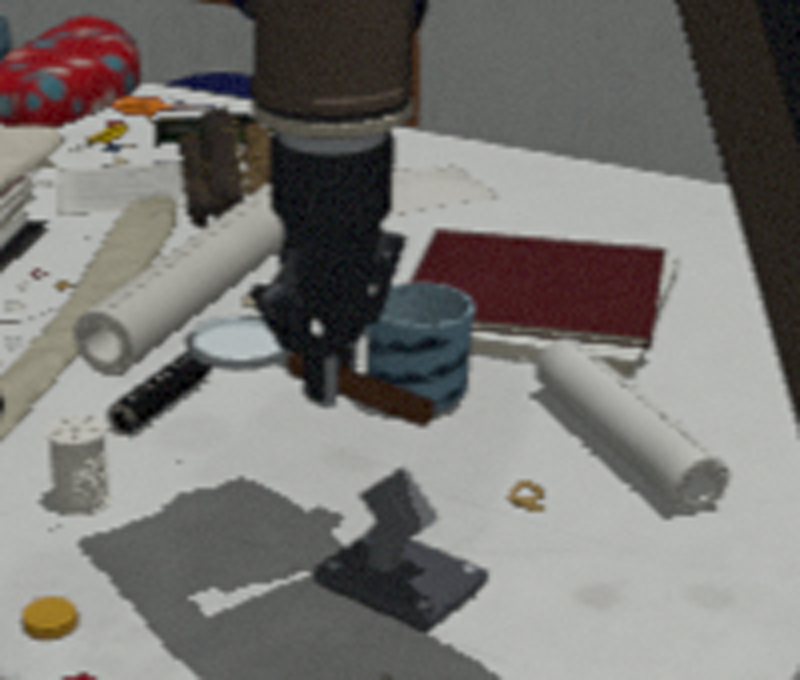

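View pics/t11.png

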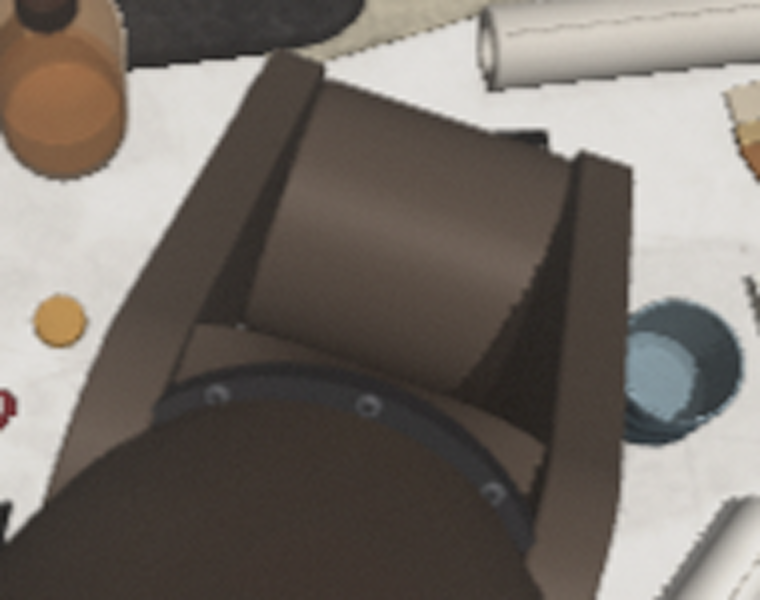

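Lens still level (~1.8°) and clear of the stand. Carrying it to the snips at height.

>>> send_rows:
  motion:
    - {"xyz": [10,0,0],"turn": 0,"fingers": 0}
    - {"xyz": [18,0,5],"turn": 0,"fingers": 0}
    - {"xyz": [24,0,8],"turn": 0,"fingers": 0}
    - {"xyz": [26,0,10],"turn": 0,"fingers": 0}
    - {"xyz": [26,0,10],"turn": 0,"fingers": 0}
    - {"xyz": [26,0,10],"turn": 0,"fingers": 0}
    - {"xyz": [26,0,10],"turn": 0,"fingers": 0}
    - {"xyz": [26,0,10],"turn": 0,"fingers": 0}
    - {"xyz": [26,0,10],"turn": 0,"fingers": 0}
    - {"xyz": [26,0,10],"turn": 0,"fingers": 0}
    - {"xyz": [26,0,10],"turn": 0,"fingers": 0}
    - {"xyz": [26,0,10],"turn": 0,"fingers": 0}
    - {"xyz": [26,0,10],"turn": 0,"fingers": 0}
    - {"xyz": [26,0,8],"turn": 0,"fingers": 0}
    - {"xyz": [20,0,6],"turn": 0,"fingers": 0}
    - {"xyz": [14,0,3],"turn": 0,"fingers": 0}
    - {"xyz": [7,0,0],"turn": 0,"fingers": 0}
    - {"xyz": [0,0,0],"turn": 0,"fingers": 0}
    - {"xyz": [0,0,0],"turn": 0,"fingers": 0}
    - {"xyz": [0,0,0],"turn": 0,"fingers": 0}

```text
time: 12.47
tool_pos: [0.4888, 0.2091, 0.1396]
tool_rot: [[0.126, -0.0, -0.992], [0.992, -0.0, 0.126], [-0.0, -1.0, 0.0]]
wrist_force: [0.2, 0.3, -0.9]
gripper_width: 0.0128
```

Run:
```python
from h import *
d,s=wrist('w12'); slope(d,s);d=cam("scene","s12",(210,370,130,330),4);cam("top","t12",(150,280,100,280),4)
```

```text
12.4667 [0.4888 0.2091 0.1396] [ 0.1263  0.992  -0.0003] [ 0.2303  0.2739 -0.8815] [0.0089 0.0002 0.0196] 0.012829966792589803
n 5947 slope deg 1.7753764947392061 top surf y at tool z0 -0.004359769816234962 butt z 0.0770060660819013 ymean -0.0029021695902352517
```

View pics/s12.png

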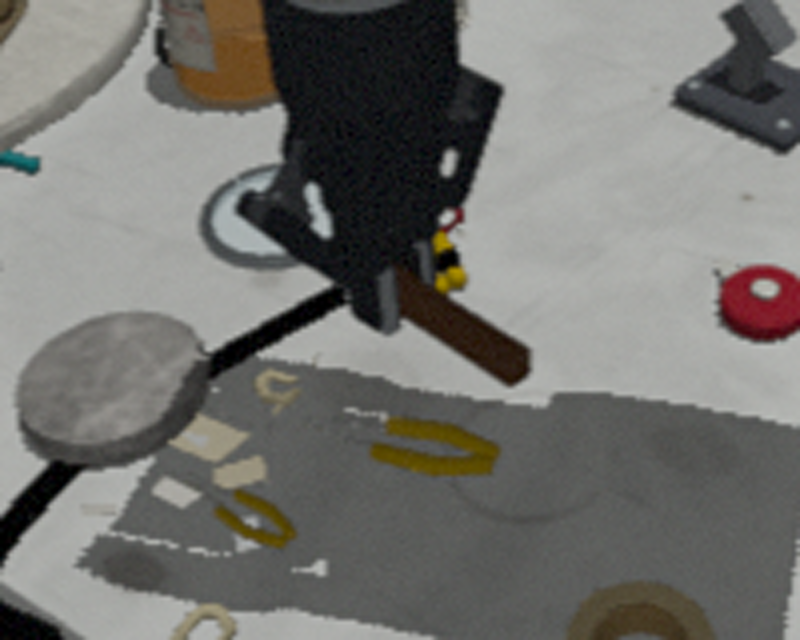

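View pics/t12.png

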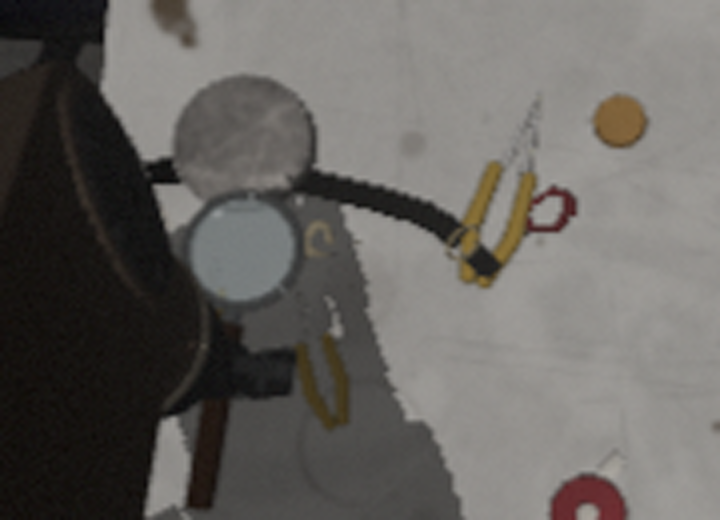

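View pics/w12.png

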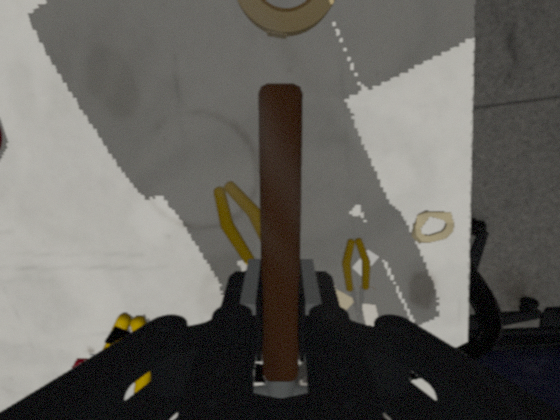

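Run:
```python
from h import *
T=pickle.load(open('t12.pkl','rb'));S=pickle.load(open('s12.pkl','rb'))
print(plane(T,100+(243-1.5)/4,150+(248-1.5)/4,.136))
P=cloud(T); Z=P[...,2]
m=(Z>.12)&(Z<.15)&(np.hypot(P[...,0]-.565,P[...,1]-.2)<.06)
m[:,:148]=0
Q=P[m];print(len(Q),Q.mean(0),(Q.max(0)+Q.min(0))/2);u,sv,v=np.linalg.svd(Q-Q.mean(0),full_matrices=False);print(v[2],sv)
for n,z in(('t12',T),('s12',S)):
    hsv=cv2.cvtColor(z["image"],cv2.COLOR_RGB2HSV)
    mm=((hsv[...,0]>18)&(hsv[...,0]<32)&(hsv[...,1]>130)&(hsv[...,2]>40)).astype(np.uint8)
    k,l,st,c=cv2.connectedComponentsWithStats(mm)
    for i in range(1,k):
        p=plane(z,*c[i],.004)
        if st[i,4]>20 and abs(p[0]-.5)<.1 and abs(p[1]-.18)<.1: print(n,c[i],p)
```

```text
[0.5658 0.2002 0.136 ]
733 [0.5623 0.1976 0.1417] [0.5547 0.197  0.1423]
[-0.0109  0.0075  0.9999] [0.5637 0.4567 0.0535]
t12 [180.9861 246.    ] [0.4985 0.1796 0.004 ]
s12 [238.9323 321.9398] [0.5001 0.1784 0.004 ]
s12 [194.34 339.92] [0.5437 0.2587 0.004 ]
```

The lens centre is at (0.566, 0.200) over the tips at about (0.565, 0.201), and it is level. Lowering to about 8 cm.

>>> send_rows:
  motion:
    - {"xyz": [0,5,0],"turn": 0,"fingers": 0}
    - {"xyz": [0,10,0],"turn": 0,"fingers": 0}
    - {"xyz": [0,12,0],"turn": 0,"fingers": 0}
    - {"xyz": [0,12,0],"turn": 0,"fingers": 0}
    - {"xyz": [0,10,0],"turn": 0,"fingers": 0}
    - {"xyz": [0,5,0],"turn": 0,"fingers": 0}
    - {"xyz": [0,0,0],"turn": 0,"fingers": 0}
    - {"xyz": [0,0,0],"turn": 0,"fingers": 0}
    - {"xyz": [0,0,0],"turn": 0,"fingers": 0}
    - {"xyz": [0,0,0],"turn": 0,"fingers": 0}

```text
time: 13.45
tool_pos: [0.4892, 0.2099, 0.0863]
tool_rot: [[0.126, 0.001, -0.992], [0.992, 0.0, 0.126], [0.0, -1.0, -0.001]]
wrist_force: [-0.4, -0.1, 0.4]
gripper_width: 0.0126
```

Run:
```python
from h import *
d,s=wrist('w13'); slope(d,s);S=cam("scene","s13",(210,370,130,330),4);T=cam("top","t13",(150,280,100,280),4)
P=cloud(T); Z=P[...,2]
m=(Z>.07)&(Z<.1)&(np.hypot(P[...,0]-.565,P[...,1]-.2)<.045)
Q=P[m];print(len(Q),Q.mean(0));u,sv,v=np.linalg.svd(Q-Q.mean(0),full_matrices=False);print(v[2],sv)
for n,z in(('t',T),('s',S)):
    hsv=cv2.cvtColor(z["image"],cv2.COLOR_RGB2HSV)
    mm=((hsv[...,0]>18)&(hsv[...,0]<32)&(hsv[...,1]>130)&(hsv[...,2]>40)).astype(np.uint8)
    k,l,st,c=cv2.connectedComponentsWithStats(mm)
    for i in range(1,k):
        p=plane(z,*c[i],.004)
        if st[i,4]>20 and abs(p[0]-.5)<.1 and abs(p[1]-.18)<.1: print(n,c[i],p)
```

```text
13.45 [0.4892 0.2099 0.0863] [0.1259 0.992  0.0004] [-0.3619 -0.1337  0.382 ] [ 0.0334  0.022  -0.0011] 0.01259990555092605
n 5936 slope deg 1.7542198671668077 top surf y at tool z0 -0.004332932940117081 butt z 0.07701403111507063 ymean -0.002891749402601985
661 [0.5642 0.1997 0.0882]
[ 0.0168 -0.0037 -0.9999] [0.5018 0.4529 0.0531]
t [183.449  247.4082] [0.4946 0.1728 0.004 ]
s [237.2919 322.6746] [0.5016 0.1816 0.004 ]
s [194.2929 339.9798] [0.5437 0.2589 0.004 ]
```

View pics/t13.png

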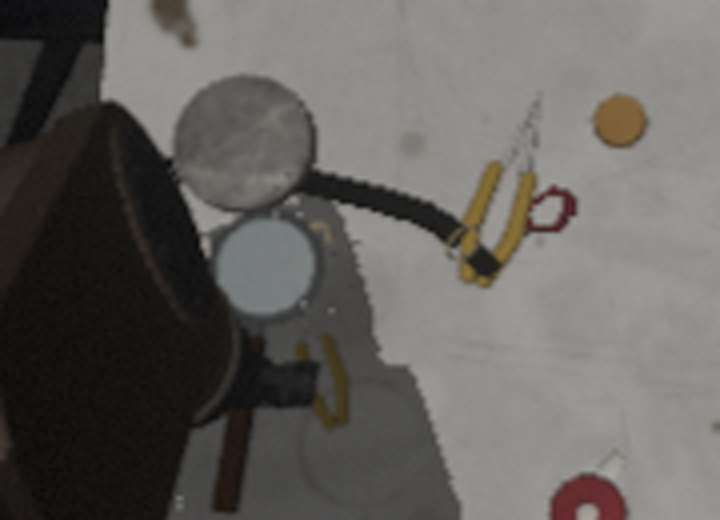

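View pics/s13.png

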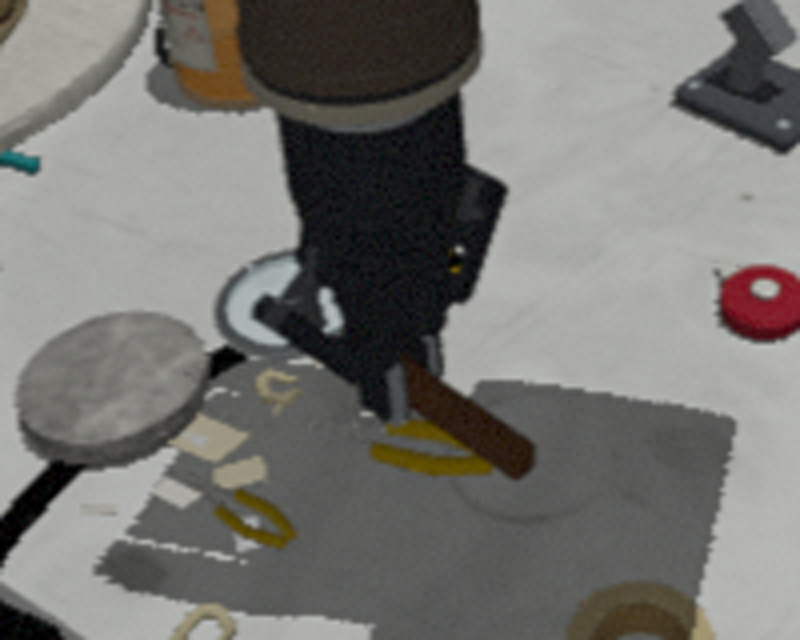

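The lens is at about (0.564, 0.200, 0.085) and level to 1–2°. The snips have not moved; their visible end is at the same pixels and the centroid change comes only from occlusion. Settling for a moment, then handing in.

>>> send_rows:
  motion:
    - {"xyz": [0,0,0],"turn": 0,"fingers": 0}
    - {"xyz": [0,0,0],"turn": 0,"fingers": 0}
    - {"xyz": [0,0,0],"turn": 0,"fingers": 0}
    - {"xyz": [0,0,0],"turn": 0,"fingers": 0}

```text
time: 13.93
tool_pos: [0.4889, 0.2098, 0.0858]
tool_rot: [[0.126, 0.0, -0.992], [0.992, 0.0, 0.126], [0.0, -1.0, -0.0]]
wrist_force: [0.1, -0.3, -0.8]
gripper_width: 0.0129
```

Run:
```python
from cell import arm
print(arm.job_done()); s=arm.state(); print(s["time"],s["tool_pos"],s["gripper_width"])
```

```text
the job is handed in; nothing more can be done
None
the job is handed in; nothing more can be done
```

I drew the magnifying glass out of its stand and levelled it, and it was held level over the blade tips of the middle-sized snips when I handed in at about 14 s. No verdict was reported.

- **Levelling:** the tool only turns about its vertical axis. I pivoted the handle in the grip by pressing it down on the stand's top edge, at about 10 N.
- **Last checks:** the lens centre was at about (0.565, 0.200), 8–8.5 cm up. The tips measured (0.565, 0.201) from the top camera and (0.569, 0.202) from the wrist camera. The lens was level within about 2°.
- **Grip and contact:** the gripper opening was steady at 12.9 mm, and the wrist force was about 1 N or less, so nothing but the gripper was carrying it.
- **Disagreement:** in the last pictures the snips' colour centroid shifted by a few mm. I put this down to the gripper and handle partly hiding them, because their visible end stayed at the same pixels.
- **Not checked:** the last pictures showed the tin, beeswax and tape measure in place. I did not recheck the mug after the lift.

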